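Free the ratchet, lower the specimen press and lock it shut

ROBOT

A 6-joint arm with a two-finger parallel gripper is mounted at the origin on the work surface. World frame = base frame: x ahead of the robot, y to its left, z up, the work surface at z = 0. Lengths are in m, angles in rad, forces in N, time in s.
With the tool pointing down it reaches from about 0.3 to 0.875 m from the base axis. Payload 6.4 kg.
Tool frame: the origin (TCP) lies at the centre of the arm's flange, where the gripper is bolted on; the fingertips stand 173 mm ahead of it and the grasp point (between the pads) lies 155 mm ahead of it; z points along the fingers, x is the direction in which the jaws open and shut, and the axes are right-handed (so a half turn about z gives the same grasp; the last joint's range is limited). The gripper opens to 85 mm and grips with 20 to 120 N. Pads are 22 mm wide; open, the fingers measure 114 mm over their backs; the gripper's body (76 mm by 85 mm) begins 54 mm behind the grasp point. The pads swing forward as they close: fully open they stand 13 mm farther back than shut.
Start: joints at [-1.44, 0.181, 1.607, -0, 1.354, -0.206], TCP at [0.19, -0.543, 0.405] pointing down, gripper open.
Joint ranges: [-2.99, 2.99], [-0.89, 2.07], [0.3, 2.58], [-1.14, 4.28], [0, 2.63], [-3.12, 3.12]. Speed limits (rad/s): [2.57, 2.57, 3.01, 3.14, 3.14, 3.14].

INTERFACE

Orientations are given as a unit quaternion [w, x, y, z].
In Python, from bench import ctrl gives the robot as it stands. The module is installed in compiled form; this text tells all that it offers.
- The arm moves only by the tool move_arm, never from a script. Its argument "moves" is a list of rows, each an object of numbers: "gripper": the opening in per cent of the stroke, from 0 (shut) to 100 (fully open); "x", "y", "z": the shift along the tool's x, y, z in cm; "roll": the turn about the tool's z in degrees. In form: [{"gripper": .., "x": .., "y": .., "z": .., "roll": ..}, ...]. A call has 1 to 5 rows; each row shifts and turns the commanded pose from where the row before left it, along the tool's axes as they then stand; what a row does not reach is not made up. A row lasts 1/8 s, in which the tool goes at most 62.5 mm and 10.7 degrees, less where a joint would pass 70% of its speed; a pose out of reach is approached as far as the arm can. A call is refused whole if a number of a shift passes 6.25 or a number of a turn 10.7, either way. A call with a gripper value outside its range is refused whole. The fingers move at their own pace and stop on an object; the grip force is fixed at half the most. Time passes only in rows, so rows that do not move let the fingers close. It gives the time, the measured TCP pose, the force and the opening at its end, in the units of the state.
- ctrl.get_obs(): the state, without advancing time (a new reading comes with each control period).
- ctrl.camera(name): name is "scene" or "top" or "wrist"; returns a dict with "img" (400x640x3 uint8, red, green, blue), "fx", "fy", "cx", "cy" (pixels), "world_from_camera" (4x4, takes a point from camera to world coordinates); the wrist camera has in their place "tool_from_camera" (4x4, takes a point from camera to tool coordinates, whose origin is the TCP and whose axes are the tool frame's). Camera axes: x right, y up, looking along -z (the intrinsics and any distortion apply to the point x, -y, -z); pixel columns grow to the right and rows downward; lengths in m; the calibration is good to about 2 mm. The wrist camera is an equidistant fisheye: a pixel r from the principal point sees the ray r / f radians off the axis. A picture is of the moment at which its call begins: read the wrist's pose just before it. There is no depth.
- ctrl.hand_in(): hands the job in, once; it reports no verdict.
The state is a dict: "time_s": time; "q": joint angles; "dq": joint speeds; "joint_efforts": joint torques, N m; "eef_pos": TCP position; "eef_rot": TCP orientation; "wrist_force": force on the tool from outside, world axes, zero at the start; "torque": the same for the moment, N m; "opening": opening from 0.0 (shut) to 1.0 (fully open).
Only numpy, scipy, OpenCV 4.12 (cv2) and the standard library are available. Lean on these libraries where they do the work, as an engineer would, in place of code of your own. Each camera call takes 0.05 s, during which the arm holds its last target. There are 200 camera calls.

TASK

The specimen press is locked open. Press the red pad of its ratchet pawl right down so that the pawl is free, push the arm's black crossbar down past the teeth until the rubber pad sits on the cassette, then push the yellow tab of the pawl back in towards the arm's hinge, fully home, so that the press is locked shut. Only push, gently, with the fingertips: grip and lift nothing, and leave the cassette and everything else on the bench where it is.

Things in the scene. Friction and masses are not known exactly. Their poses are not given: they have to be found in the camera images.
- press: bench specimen press, screwed to the table: cream base 370 x 120 x 15 mm, hinge cheeks, black stage. Origin: on the table straight below the hinge of the arm. Its x axis points level from the hinge towards the crossbar end (the red pad lies towards -x), z up, y across. Hinge axis: along y, 130 mm above the origin. Stage: 90 x 90 mm, centre 130 mm along x, top 100 mm above the table. The cheeks are 56 mm wide across y and 145 mm tall.
- press_arm (a joint): blue press arm, in rad: 0 = level, the rubber pad under it resting on the cassette (shut); grows as the arm is raised; starts near 0.8 to 1.0. Stiff hinge: the arm stays where it is left; 2 to 7 N straight down on the crossbar moves it when the pawl is free. With the pawl engaged its teeth stop the arm at about 0.65.
- crossbar (a point): centre of the black round crossbar at the end of the arm, 24 mm in diameter, 90 mm long across y, 190 mm from the hinge; it is pushed down from on top and ends level with the hinge, 130 mm above the table
- pawl (a joint): ratchet pawl, in rad: 0 = fully engaged (nose between the teeth, as it starts), 0.32 = fully free, at its stop; the nose clears the teeth from about 0.15. The pivot is stiff, with no spring: the pawl stays where it is left. Pivot along y, at 47 mm towards -x from the hinge and 75 mm above the table. It can go back to 0 only when the arm is fully down (or back above the teeth).
- pawl_pad (a point): centre of the top face of the red press pad (34 x 44 mm) on the tail of the pawl, 127 mm towards -x from the hinge, 85 mm above the table when engaged. Pressing it down about 25 mm (some 4 N) to the stop frees the pawl.
- pawl_tab (a point): centre of the yellow upright tab of the pawl, a plate 10 mm thick along x, 36 mm wide, 34 mm tall, reaching up to 12 mm above this point; engaged it stands 66 mm towards -x from the hinge, this point 180 mm above the table. When the pawl is freed the tab leans back, some 33 mm away from the hinge and down some 12 mm. Pushing it level towards the hinge (+x, some 3 N) from its back puts the pawl in again.
- cassette_centre (a point): white specimen cassette, 46 x 30 x 8 mm, 30 g, lying loose on the stage under the rubber pad of the arm; its centre
- dropper_centre (a point): bystander: brown glass dropper bottle, 36 mm across, 75 mm tall, standing near the press; centre, half-way up
- dish_centre (a point): bystander: closed glass petri dish, 90 mm across, 15 mm tall; centre
- jar_centre (a point): bystander: clear sample jar with a blue cap, 48 mm across, 60 mm tall; centre
- beaker_centre (a point): bystander: glass beaker, 68 mm across, 90 mm tall; centre
- slidebox_centre (a point): bystander: blue and cream slide box, 90 x 170 x 34 mm; centre
- brush_grip (a point): bystander: wooden-handled brush lying on the table; middle of its handle

How it is judged:
On the way, in this order (a step that is already met when the one before it is completed fails the run):
1. the pawl is pressed free while the arm is still up (value of joint pawl above 0.2 rad and value of joint press_arm above 0.62 rad), for 0.1 s.
2. the arm is pushed down on to the cassette with the pawl still free (value of joint press_arm below 0.025 rad and value of joint pawl above 0.12 rad), for 0.1 s.
3. the pawl is pushed home with the arm down (value of joint press_arm below 0.025 rad and value of joint pawl below 0.05 rad), for 0.2 s.
At the end, for the whole second after the job is handed in: The press arm is down within 0.025 rad of level, its pad on the cassette and at rest; the pawl is engaged within 0.05 rad of home; the cassette is within 15 mm and every bystander within 25 mm of where it started (all of step 3 and velocity of joint press_arm between -0.05 and 0.05 rad/s and distance of cassette_centre from where it was at the start of the episode below 0.015 m and horizontal distance between cassette_centre and press below 0.16 m and distance of each of dropper_centre, dish_centre, jar_centre, beaker_centre, slidebox_centre, brush_grip from where it was at the start of the episode below 0.025 m); the robot touches nothing.
It fails at once if the cassette is lifted, or moved more than 15 mm (distance of cassette_centre from where it was at the start of the episode above 0.015 m).
It fails at once if another thing on the bench is lifted, or moved more than 25 mm (distance of any of dropper_centre, dish_centre, jar_centre, beaker_centre, slidebox_centre, brush_grip from where it was at the start of the episode above 0.025 m).
It fails at once if the press is pushed or squeezed with more than 60 N (contact force between press and the fingers above 60 N).
It fails at once if the arm or the pawl is gripped (squeezed with more than 34 N while it travels freely between its stops) ((contact force between press and the fingers above 34 N and value of joint press_arm between 0.06 and 0.6 rad) or (contact force between press and the fingers above 34 N and value of joint pawl between 0.06 and 0.27 rad)).
It also fails if it takes over 58 s, if anything falls off the work surface, if the arm or the gripper's body presses on something with over 40 N, if the wrist force passes 120 N, or if a joint passes its speed limit or range.

## Working session

There is one attempt and no reset: what is moved stays moved. The work goes in short steps, Python scripts to look and compute and a tool call to move; the robot and the scene stay as the last step left them, time stands still between calls to the robot, and variables do not carry over. Pictures are saved under pics/ and viewed, about 8 in all and at most 12, crops included, and the job is handed in when it is done.

Besides the shell and the picture viewer there is one more tool, called after "Request:" as name(argument=value, ...), one argument or row to a line, values as JSON. move_arm: Moves the arm, as the interface text tells. Its arguments: {"type":"object","properties":{"moves":{"type":"array","items":{"type":"object","properties":{"gripper":{"type":"number"},"x":{"type":"number"},"y":{"type":"number"},"z":{"type":"number"},"roll":{"type":"number"}}}}},"required":["moves"]}

```bash
mkdir -p pics; python3 - <<'E'
from bench import ctrl
import cv2,numpy as np
o=ctrl.get_obs();print({k:np.round(v,3) for k,v in o.items()})
for n in("scene","top"):
    c=ctrl.camera(n);cv2.imwrite(f"pics/{n}0.png",c["img"][:,:,::-1])
    print(n,c["fx"],c["fy"],c["cx"],c["cy"],np.round(c["world_from_camera"],3).tolist(),c.keys())
    np.save(f"{n}.npy",np.array([c["fx"],c["fy"],c["cx"],c["cy"],*np.ravel(c["world_from_camera"])]))
E
```

```text
{'time_s': np.float64(0.0), 'q': array([-1.44 ,  0.182,  1.608, -0.   ,  1.354, -0.206]), 'dq': array([ 0.   ,  0.001, -0.001, -0.002,  0.002, -0.001]), 'joint_efforts': array([ 3.0000e-03, -4.4487e+01, -3.5133e+01,  0.0000e+00,  9.0000e-03,
       -0.0000e+00]), 'eef_pos': array([ 0.19 , -0.542,  0.404]), 'eef_rot': array([-0.001,  0.816, -0.579, -0.001]), 'wrist_force': array([ 0.41 , -0.17 , -0.798]), 'torque': array([-0.017,  0.014, -0.027]), 'opening': np.float64(0.999)}
scene 377.22324669951917 377.22324669951917 316.3728994018423 203.82000793344574 [[-0.567, -0.589, 0.576, 1.155], [0.824, -0.394, 0.407, 0.396], [-0.013, 0.706, 0.708, 0.816], [0.0, 0.0, 0.0, 1.0]] dict_keys(['img', 'fx', 'fy', 'cx', 'cy', 'world_from_camera'])
top 475.2186030331082 475.2186030331082 324.0831445476341 190.36115262128757 [[-0.0, 0.985, -0.171, 0.328], [-1.0, -0.0, 0.0, 0.003], [0.0, 0.171, 0.985, 1.559], [0.0, 0.0, 0.0, 1.0]] dict_keys(['img', 'fx', 'fy', 'cx', 'cy', 'world_from_camera'])
```

View pics/scene0.png

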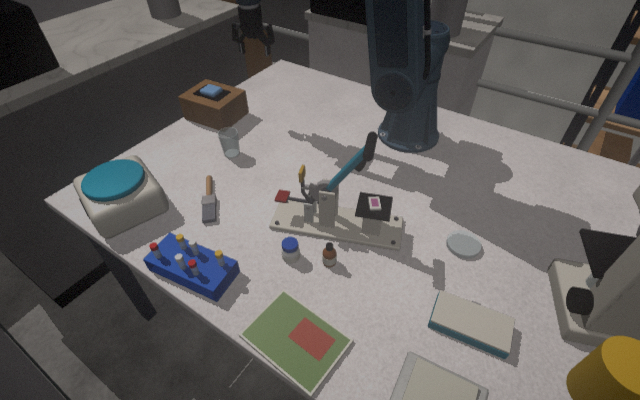

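View pics/top0.png

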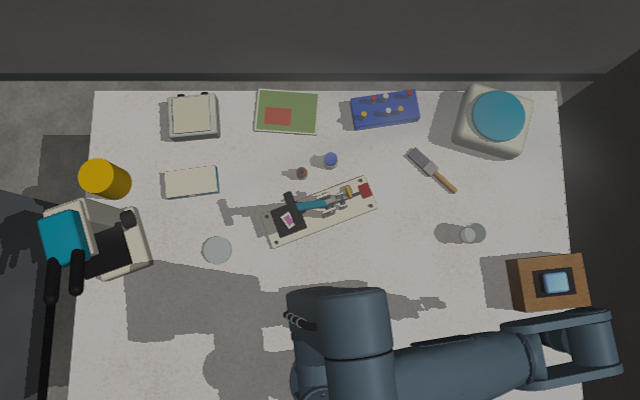

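The two pictures show the press mid-table: in the top view the red pad is at about (365,190), the yellow tab at (348,192), and the crossbar at (290,203). The jar is at (330,160) and the dropper at (301,173). Next I'll zoom in to get precise pixels.

```bash
python3 - <<'E'
import cv2,numpy as np
t=cv2.imread("pics/top0.png")[165:260,250:390];s=cv2.imread("pics/scene0.png")[125:255,260:415]
t=cv2.resize(t,None,fx=5,fy=5,interpolation=cv2.INTER_CUBIC);cv2.imwrite("pics/tz.png",t)
s=cv2.resize(s,None,fx=4.5,fy=4.5,interpolation=cv2.INTER_CUBIC);cv2.imwrite("pics/sz.png",s)
for n,b in(("top",(165,260,250,390)),("scene",(125,255,260,415))):
    im=cv2.imread(f"pics/{n}0.png");h=cv2.cvtColor(im,cv2.COLOR_BGR2HSV)
    for nm,lo,hi in(("red",(0,150,80),(8,255,255)),("red2",(172,150,80),(180,255,255)),("yel",(15,120,90),(32,255,255))):
        m=cv2.inRange(h,lo,hi);k=np.zeros_like(m);k[b[0]:b[1],b[2]:b[3]]=m[b[0]:b[1],b[2]:b[3]]
        N,_,st,ce=cv2.connectedComponentsWithStats(k)
        print(n,nm,[(st[i].tolist(),ce[i].round(1).tolist()) for i in range(1,N) if st[i,4]>8])
E
```

```text
top red []
top red2 []
top yel [([346, 186, 6, 12, 38], [348.4, 191.4])]
scene red []
scene red2 []
scene yel [([299, 166, 5, 8, 22], [301.1, 169.6])]
```

View pics/tz.png

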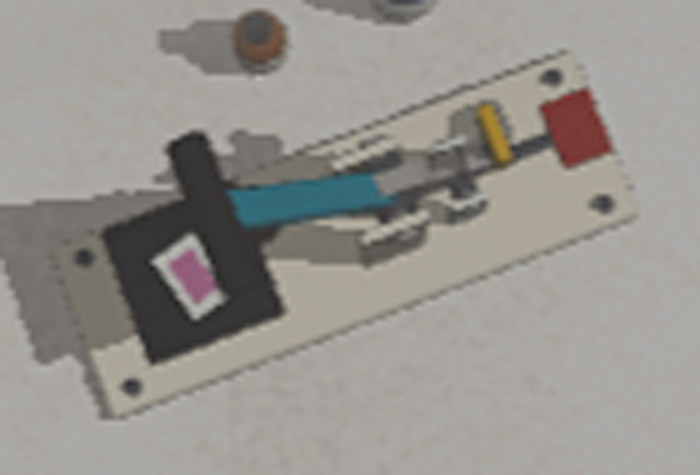

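View pics/sz.png

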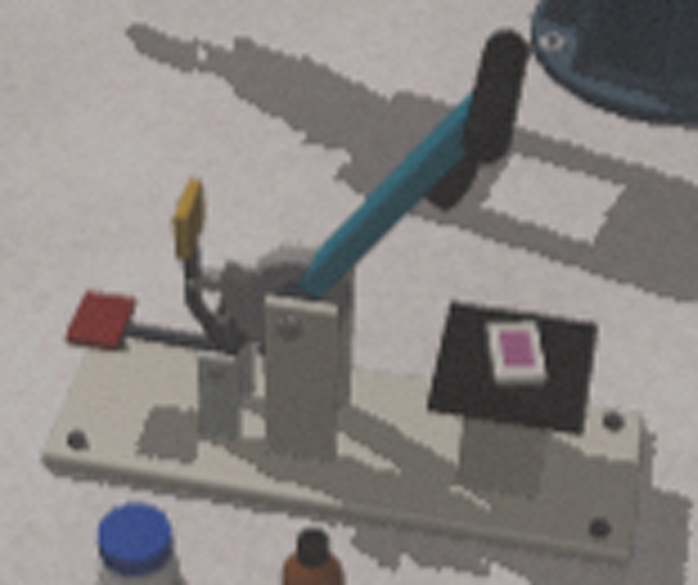

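```bash
cat > cam.py <<'E'
import numpy as np
def proj(n,P):
    a=np.load(f"{n}.npy");T=np.linalg.inv(a[4:].reshape(4,4))
    p=np.asarray(P)@T[:3,:3].T+T[:3,3]
    return np.c_[a[2]+a[0]*p[:,0]/-p[:,2],a[3]-a[1]*p[:,1]/-p[:,2]]
def ray(n,uv,z):
    a=np.load(f"{n}.npy");T=a[4:].reshape(4,4)
    d=T[:3,:3]@[(uv[0]-a[2])/a[0],-(uv[1]-a[3])/a[1],-1];return T[:3,3]+d*(z-T[2,3])/d[2]
E
python3 - <<'E'
import numpy as np
from cam import *
from scipy.optimize import least_squares
t=lambda u,v:((u+.5)/5-.5+250,(v+.5)/5-.5+165)
s=lambda u,v:((u+.5)/4.5-.5+260,(v+.5)/4.5-.5+125)
pts=[("top",(-127,0,85),t(577,127)),("top",(175,-45,100),t(105,232)),("top",(175,45,100),t(152,362)),("top",(85,45,100),t(284,312)),("top",(-66,0,184),(348.4,191.4)),
("scene",(-127,0,85),s(103,319)),("scene",(85,45,100),s(452,303)),("scene",(175,45,100),s(597,322)),("scene",(175,-45,100),s(583,432)),("scene",(85,-45,100),s(429,410)),("scene",(-66,0,180),(301.1,169.6))]
def W(p,P): 
    c,q=np.cos(p[2]),np.sin(p[2]);P=np.array(P)/1000
    return [p[0]+c*P[0]-q*P[1],p[1]+q*P[0]+c*P[1],P[2]]
def f(p):
    r=[proj(n,[W(p,P)])[0]-uv for n,P,uv in pts]
    r.append(proj("scene",[W(p,(190*np.cos(p[3]),0,130+190*np.sin(p[3])))])[0]-s(497,97))
    return np.ravel(r)
R=least_squares(f,[.3,-.03,2,.9],loss="soft_l1");p=R.x;print(p.round(4));print(f(p).reshape(-1,2).round(1).tolist())
np.save("press.npy",p)
for nm,P in(("pad",(-127,0,85)),("tab",(-66,0,180)),("tabfree",(-99,0,168)),("bar",(190*np.cos(p[3]),0,130+190*np.sin(p[3]))),("barend",(190,0,130)),("cass",(130,0,104))):print(nm,np.round(W(p,P),4))
for nm,uv,z in(("dropper",t(258,28),.075),("jar",(330,157),.06),("beaker",(470,233),.09),("brush",(432,170),.01)):print(nm,ray("top",uv,z).round(3))
E
```

```text
[ 0.539  -0.0068  1.9386  0.9935]
[[-0.4, -0.1], [-1.6, -0.7], [-1.0, 0.5], [0.1, -0.0], [-0.2, 0.1], [-0.8, -0.8], [-0.5, -0.5], [0.1, 0.2], [-0.2, -0.4], [-0.8, -1.2], [0.2, 2.2], [0.1, -0.1]]
pad [ 0.5846 -0.1253  0.085 ]
tab [ 0.5627 -0.0684  0.18  ]
tabfree [ 0.5746 -0.0992  0.168 ]
bar [0.5017 0.09   0.2892]
barend [0.4706 0.1705 0.13  ]
cass [0.4922 0.1145 0.104 ]
dropper [0.65  0.075 0.075]
jar [ 0.697 -0.017  0.06 ]
beaker [ 0.449 -0.449  0.09 ]
brush [ 0.665 -0.357  0.01 ]
```

```bash
cat > st.py <<'E'
import sys,numpy as np
from bench import ctrl
from scipy.spatial.transform import Rotation as Ro
p=np.load("press.npy")
def st(tgt=None):
    o=ctrl.get_obs();R=Ro.from_quat(np.roll(o["eef_rot"],-1)).as_matrix();e=o["eef_pos"]
    c,s=np.cos(p[2]),np.sin(p[2]);A=np.array([[c,s,0],[-s,c,0],[0,0,1]]);B=np.array([p[0],p[1],0])
    print("t",o["time_s"],"TCP press mm",(1000*A@(e-B)).round(1),"F press",(A@o["wrist_force"]).round(1),"open",round(o["opening"],2),"toolx in press",(A@R[:,0]).round(3))
    if tgt is not None: print("shift tool cm",(100*R.T@(A.T@(np.array(tgt)/1000)+B-e)).round(2))
st([float(v) for v in sys.argv[1:4]] if len(sys.argv)>3 else None)
E
python3 st.py -180 0 404
```

```text
t 0.1 TCP press mm [-374.4  518.2  403.9] F press [-0.4  1.1 -0.2] open 1.0 toolx in press [-1.     0.031 -0.002]
shift tool cm [-2.103e+01 -5.120e+01  4.000e-02]
```

Request:
move_arm(
  moves=[
    {"gripper": 100,"x": -2.1,"y": -5.1,"roll": -1.8},
    {"gripper": 100,"x": -2.1,"y": -5.1},
    {"gripper": 100,"x": -2.1,"y": -5.1},
    {"gripper": 100,"x": -2.1,"y": -5.1},
    {"gripper": 100,"x": -2.1,"y": -5.1},
  ],
)

```text
validation failed for argument at $.mo...
```

```bash
python3 st.py -180 0 404
```

```text
t 0.1 TCP press mm [-374.4  518.2  403.9] F press [-0.4  1.1 -0.2] open 1.0 toolx in press [-1.     0.031 -0.002]
shift tool cm [-2.103e+01 -5.120e+01  4.000e-02]
```

Request:
move_arm(
  moves=[
    {"gripper": 100,"x": -2.1,"y": -5.1,"z": 0,"roll": -1.8},
    {"gripper": 100,"x": -2.1,"y": -5.1,"z": 0,"roll": 0},
    {"gripper": 100,"x": -2.1,"y": -5.1,"z": 0,"roll": 0},
    {"gripper": 100,"x": -2.1,"y": -5.1,"z": 0,"roll": 0},
    {"gripper": 100,"x": -2.1,"y": -5.1,"z": 0,"roll": 0},
  ],
)

```text
time_s: 0.72
eef_pos: [0.3923, -0.3527, 0.4044]
eef_rot: [-0.0, 0.825, -0.566, -0.0]
wrist_force: [0.3, -0.8, -0.1]
opening: 0.999
```

```bash
python3 st.py -180 0 404
```

```text
t 0.725 TCP press mm [-270.1  261.2  404.4] F press [-0.8 -0.  -0.1] open 1.0 toolx in press [-1. -0. -0.]
shift tool cm [ -9.   -26.12   0.04]
```

Request:
move_arm(
  moves=[
    {"gripper": 100,"x": -1.8,"y": -5.2,"z": 0,"roll": 0},
    {"gripper": 100,"x": -1.8,"y": -5.2,"z": 0,"roll": 0},
    {"gripper": 100,"x": -1.8,"y": -5.2,"z": 0,"roll": 0},
    {"gripper": 100,"x": -1.8,"y": -5.2,"z": 0,"roll": 0},
    {"gripper": 100,"x": -1.8,"y": -5.2,"z": 0,"roll": 0},
  ],
)

```text
time_s: 1.35
eef_pos: [0.6026, -0.1752, 0.4043]
eef_rot: [0.0, 0.825, -0.566, -0.0]
wrist_force: [1.1, -1.1, -0.6]
opening: 1.0
```

Request:
move_arm(
  moves=[
    {"gripper": 100,"x": 0,"y": 0,"z": 4,"roll": 0},
    {"gripper": 100,"x": 0,"y": 0,"z": 4,"roll": 0},
    {"gripper": 100,"x": 0,"y": 0,"z": 4,"roll": 0},
    {"gripper": 100,"x": 0,"y": 0,"z": 1.5,"roll": 0},
    {"gripper": 100,"x": 0,"y": 0,"z": 0,"roll": 0},
  ],
)

```text
time_s: 1.98
eef_pos: [0.6012, -0.1766, 0.2688]
eef_rot: [0.0, 0.825, -0.566, -0.001]
wrist_force: [0.7, 1.0, 1.2]
opening: 0.999
```

```bash
python3 st.py -180 0 245; python3 - <<'E'
from bench import ctrl
import cv2
for n in("wrist","scene"): cv2.imwrite(f"pics/{n}1.png",ctrl.camera(n)["img"][:,:,::-1])
a=cv2.imread("pics/wrist1.png");b=cv2.imread("pics/scene1.png")[110:250,240:420]
b=cv2.resize(b,(514,400));a=a[:,170:456]
cv2.imwrite("pics/c1.png",cv2.hconcat([a,b]))
E
```

```text
t 1.975 TCP press mm [-180.9    3.   268.8] F press [ 0.6 -1.   1.2] open 1.0 toolx in press [-1.    -0.    -0.002]
shift tool cm [-0.08 -0.3   2.38]
```

View pics/c1.png

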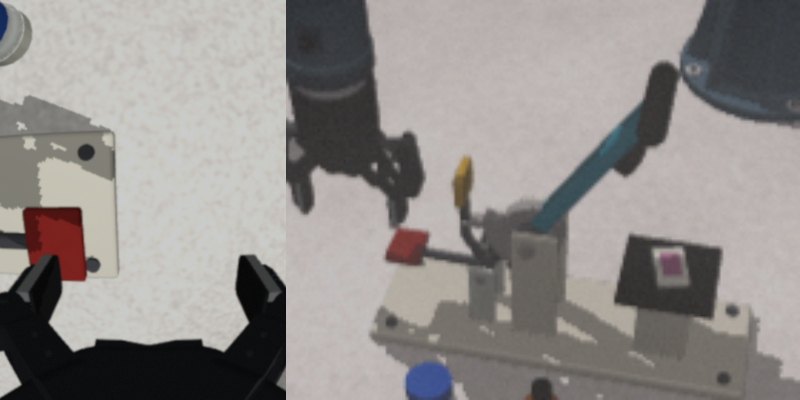

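The fingertip is about 25 mm above the red pad (seen from the wrist at (55,245)), and the knuckle stays clear of the tab. I'll press down now.

Request:
move_arm(
  moves=[
    {"gripper": 100,"x": 0,"y": -0.3,"z": 1,"roll": 0},
    {"gripper": 100,"x": 0,"y": 0,"z": 1,"roll": 0},
    {"gripper": 100,"x": 0,"y": 0,"z": 0.5,"roll": 0},
    {"gripper": 100,"x": 0,"y": 0,"z": 0.5,"roll": 0},
    {"gripper": 100,"x": 0,"y": 0,"z": 0,"roll": 0},
  ],
)

```text
time_s: 2.7
eef_pos: [0.6042, -0.1757, 0.2393]
eef_rot: [-0.0, 0.825, -0.566, -0.0]
wrist_force: [0.3, 0.1, 0.2]
opening: 1.0
```

Request:
move_arm(
  moves=[
    {"gripper": 100,"x": 0,"y": 0,"z": 0.4,"roll": 0},
    {"gripper": 100,"x": 0,"y": 0,"z": 0.4,"roll": 0},
    {"gripper": 100,"x": 0,"y": 0,"z": 0.4,"roll": 0},
    {"gripper": 100,"x": 0,"y": 0,"z": 0,"roll": 0},
  ],
)

```text
time_s: 3.2
eef_pos: [0.6043, -0.1755, 0.2272]
eef_rot: [-0.0, 0.825, -0.566, -0.0]
wrist_force: [-0.1, 0.2, 0.7]
opening: 0.996
```

```bash
python3 st.py -180 0 220
```

```text
t 3.2 TCP press mm [-180.9   -0.3  227.2] F press [0.2 0.1 0.7] open 1.0 toolx in press [-1. -0. -0.]
shift tool cm [-0.09  0.03  0.72]
```

Request:
move_arm(
  moves=[
    {"gripper": 100,"x": 0,"y": 0,"z": 0.3,"roll": 0},
    {"gripper": 100,"x": 0,"y": 0,"z": 0.3,"roll": 0},
    {"gripper": 100,"x": 0,"y": 0,"z": 0.2,"roll": 0},
  ],
)

```text
time_s: 3.58
eef_pos: [0.6043, -0.1755, 0.2195]
eef_rot: [-0.0, 0.825, -0.566, -0.0]
wrist_force: [0.1, 0.9, 3.0]
opening: 0.998
```

```bash
python3 st.py -180 0 220; python3 - <<'E'
from bench import ctrl
import cv2
for n in("wrist","scene"): cv2.imwrite(f"pics/{n}2.png",ctrl.camera(n)["img"][:,:,::-1])
a=cv2.imread("pics/wrist2.png");b=cv2.imread("pics/scene2.png")[130:230,240:370]
b=cv2.resize(b,(514,400));a=a[:,170:456]
cv2.imwrite("pics/c2.png",cv2.hconcat([a,b]))
E
```

```text
t 3.575 TCP press mm [-180.9   -0.3  219.5] F press [ 0.8 -0.4  3. ] open 1.0 toolx in press [-1. -0. -0.]
shift tool cm [-0.09  0.03 -0.05]
```

View pics/c2.png

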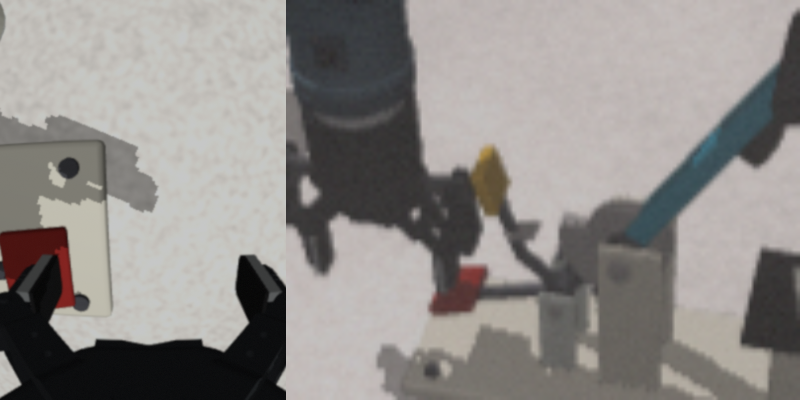

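The pad is partly down and the tab is leaning, but the finger knuckle looks close to the tab. I'll back off 6 mm outward and carry on to the stop.

Request:
move_arm(
  moves=[
    {"gripper": 100,"x": 0,"y": 0,"z": -0.4,"roll": 0},
    {"gripper": 100,"x": 0.6,"y": 0,"z": 0,"roll": 0},
    {"gripper": 100,"x": 0,"y": 0,"z": 0.4,"roll": 0},
    {"gripper": 100,"x": 0,"y": 0,"z": 0.3,"roll": 0},
    {"gripper": 100,"x": 0,"y": 0,"z": 0.2,"roll": 0},
  ],
)

```text
time_s: 4.3
eef_pos: [0.6065, -0.1812, 0.215]
eef_rot: [-0.0, 0.825, -0.566, -0.0]
wrist_force: [-4.1, 0.9, 12.9]
opening: 1.003
```

Request:
move_arm(
  moves=[
    {"gripper": 100,"x": 0,"y": 0,"z": 0.2,"roll": 0},
    {"gripper": 100,"x": 0,"y": 0,"z": 0.2,"roll": 0},
  ],
)

```text
time_s: 4.55
eef_pos: [0.6069, -0.1811, 0.214]
eef_rot: [-0.0, 0.825, -0.565, -0.0]
wrist_force: [-11.7, 4.7, 32.3]
opening: 1.002
```

Request:
move_arm(
  moves=[
    {"gripper": 100,"x": 0,"y": 0,"z": 0.2,"roll": 0},
    {"gripper": 100,"x": 0,"y": 0,"z": 0.1,"roll": 0},
  ],
)

```text
time_s: 4.8
eef_pos: [0.6071, -0.181, 0.2135]
eef_rot: [-0.0, 0.825, -0.565, -0.0]
wrist_force: [-16.8, 6.0, 47.5]
opening: 1.0
```

Request:
move_arm(
  moves=[
    {"gripper": 100,"x": 0,"y": 0,"z": -0.6,"roll": 0},
    {"gripper": 100,"x": 0.5,"y": 0,"z": -3,"roll": 0},
    {"gripper": 0,"x": 0,"y": 0,"z": -6,"roll": 0},
    {"gripper": 0,"x": 0,"y": 0,"z": -6,"roll": 0},
    {"gripper": 0,"x": 0,"y": 0,"z": -6,"roll": 0},
  ],
)

```text
time_s: 5.42
eef_pos: [0.608, -0.1856, 0.4252]
eef_rot: [0.0, 0.825, -0.566, -0.0]
wrist_force: [0.8, 0.1, -0.8]
opening: 0.376
```

```bash
python3 st.py 100 0 520; python3 - <<'E'
from bench import ctrl
import cv2
for n in("scene","top"): cv2.imwrite(f"pics/{n}3.png",ctrl.camera(n)["img"][:,:,::-1])
b=cv2.imread("pics/scene3.png")[120:250,250:410]
cv2.imwrite("pics/c3.png",cv2.resize(b,(720,585),interpolation=cv2.INTER_CUBIC))
E
```

```text
t 5.425 TCP press mm [-1.917e+02 -1.000e-01  4.252e+02] F press [-0.2 -0.8 -0.8] open 0.38 toolx in press [-1. -0. -0.]
shift tool cm [-29.17  -0.    -9.47]
```

View pics/c3.png

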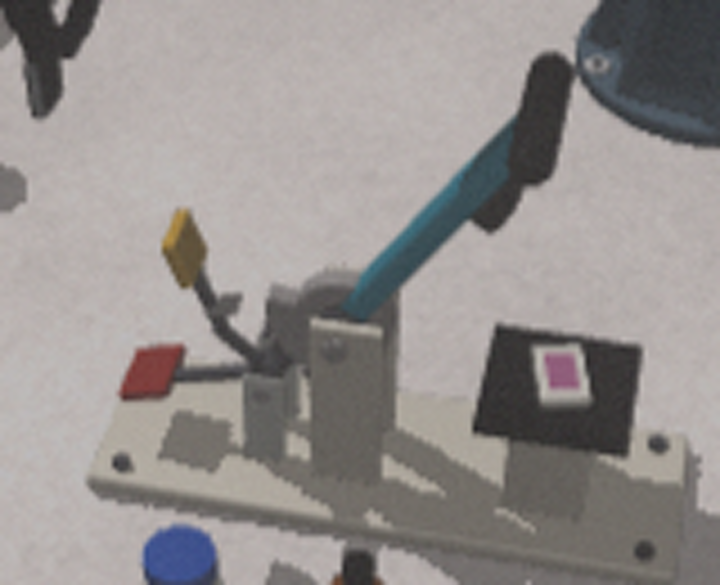

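The pawl is free: the tab leans back at (185,245) and the pad is down. The arm is still up and nothing else has moved. I'll go to the crossbar with the fingers shut.

Request:
move_arm(
  moves=[
    {"gripper": 0,"x": -5.8,"y": 0,"z": -2,"roll": 0},
    {"gripper": 0,"x": -5.8,"y": 0,"z": -2,"roll": 0},
    {"gripper": 0,"x": -5.8,"y": 0,"z": -2,"roll": 0},
    {"gripper": 0,"x": -5.8,"y": 0,"z": -2,"roll": 0},
    {"gripper": 0,"x": -5.8,"y": 0,"z": -2,"roll": 0},
  ],
)

```text
time_s: 6.15
eef_pos: [0.5028, 0.0863, 0.5236]
eef_rot: [0.0, 0.825, -0.566, -0.0]
wrist_force: [0.5, 0.3, 0.8]
opening: 0.001
```

Request:
move_arm(
  moves=[
    {"gripper": 0,"x": 0,"y": 0,"z": 0,"roll": 0},
    {"gripper": 0,"x": 0,"y": 0,"z": 1,"roll": 0},
    {"gripper": 0,"x": 0,"y": 0,"z": 1.5,"roll": 0},
    {"gripper": 0,"x": 0,"y": 0,"z": 0,"roll": 0},
  ],
)

```text
time_s: 6.65
eef_pos: [0.5039, 0.0836, 0.4955]
eef_rot: [0.001, 0.824, -0.567, -0.002]
wrist_force: [1.2, -1.0, -0.5]
opening: -0.006
```

```bash
python3 st.py 106 0 480; python3 - <<'E'
from bench import ctrl
import cv2
for n in("scene","wrist"): cv2.imwrite(f"pics/{n}4.png",ctrl.camera(n)["img"][:,:,::-1])
b=cv2.imread("pics/scene4.png")[90:220,290:420];a=cv2.imread("pics/wrist4.png")[:,150:500]
cv2.imwrite("pics/c4.png",cv2.hconcat([a,cv2.resize(b,(400,400))]))
E
```

```text
t 6.65 TCP press mm [9.690e+01 3.000e-01 4.955e+02] F press [-1.4 -0.8 -0.5] open -0.01 toolx in press [-1.     0.002 -0.002]
shift tool cm [-0.91 -0.03  1.55]
```

View pics/c4.png

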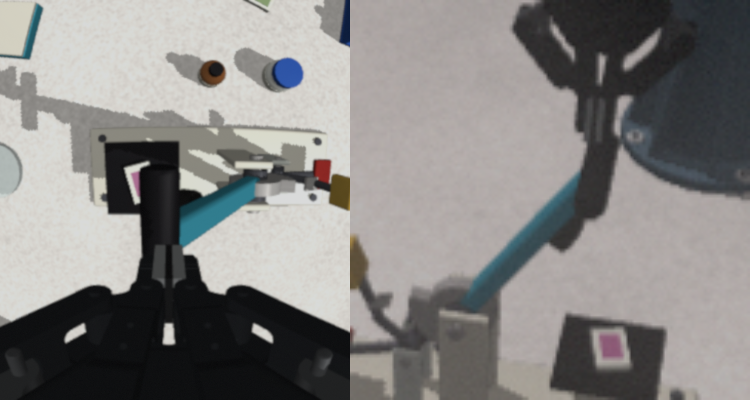

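Request:
move_arm(
  moves=[
    {"gripper": 0,"x": -0.9,"y": 0,"z": 1.0,"roll": 0},
    {"gripper": 0,"x": 0,"y": 0,"z": 0.8,"roll": 0},
    {"gripper": 0,"x": -0.4,"y": 0,"z": 0.5,"roll": 0},
    {"gripper": 0,"x": -0.4,"y": 0,"z": 0.4,"roll": 0},
    {"gripper": 0,"x": -0.4,"y": 0,"z": 0.4,"roll": 0},
  ],
)

```text
time_s: 7.38
eef_pos: [0.496, 0.1048, 0.4689]
eef_rot: [-0.0, 0.825, -0.566, 0.0]
wrist_force: [-5.9, 0.8, 10.7]
opening: -0.005
```

```bash
python3 st.py 132 0 451
```

```text
t 7.375 TCP press mm [119.6  -0.  468.9] F press [ 2.9  5.2 10.7] open -0.0 toolx in press [-1.    -0.001 -0.   ]
shift tool cm [-1.24  0.    1.79]
```

Request:
move_arm(
  moves=[
    {"gripper": 0,"x": -0.4,"y": 0,"z": 0.8,"roll": 0},
    {"gripper": 0,"x": -0.6,"y": 0,"z": 0.8,"roll": 0},
    {"gripper": 0,"x": -0.7,"y": 0,"z": 0.8,"roll": 0},
  ],
)

```text
time_s: 7.75
eef_pos: [0.4882, 0.1244, 0.4487]
eef_rot: [-0.004, 0.825, -0.564, -0.004]
wrist_force: [-23.8, 22.1, 35.3]
opening: 0.0
```

```bash
python3 st.py 145 0 437
```

```text
t 7.75 TCP press mm [1.406e+02 2.000e-01 4.487e+02] F press [29.1 14.3 35.3] open 0.0 toolx in press [-1.    -0.004 -0.011]
shift tool cm [-0.42 -0.02  1.18]
```

Sideways force has built up: the tip has run ahead over the bar's outer side. I'll lift and look.

Request:
move_arm(
  moves=[
    {"gripper": 0,"x": 0,"y": 0,"z": -1.0,"roll": 0},
    {"gripper": 0,"x": 0,"y": 0,"z": -2.0,"roll": 0},
    {"gripper": 0,"x": 0,"y": 0,"z": 0,"roll": 0},
  ],
)

```text
time_s: 8.12
eef_pos: [0.4905, 0.1204, 0.4752]
eef_rot: [-0.001, 0.825, -0.566, 0.001]
wrist_force: [-0.6, 0.2, -0.4]
opening: 0.0
```

```bash
python3 st.py 106 0 480; python3 - <<'E'
from bench import ctrl
import cv2
for n in("scene","wrist"): cv2.imwrite(f"pics/{n}5.png",ctrl.camera(n)["img"][:,:,::-1])
b=cv2.imread("pics/scene5.png")[90:220,280:410];a=cv2.imread("pics/wrist5.png")[:,150:500]
cv2.imwrite("pics/c5.png",cv2.hconcat([a,cv2.resize(b,(400,400))]))
E
```

```text
t 8.125 TCP press mm [136.1  -0.5 475.2] F press [ 0.4  0.5 -0.4] open 0.0 toolx in press [-1.    -0.001  0.001]
shift tool cm [ 3.01  0.05 -0.48]
```

View pics/c5.png

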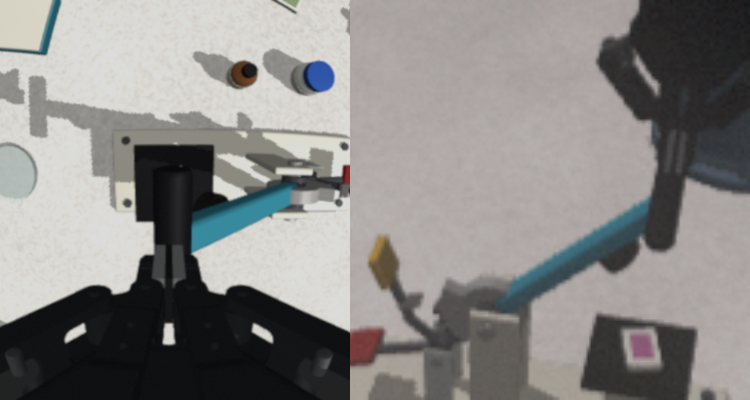

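```bash
python3 - <<'E'
import numpy as np
from cam import *
p=np.load("press.npy");c,s=np.cos(p[2]),np.sin(p[2])
for th in np.arange(.5,1.01,.05):
    X,Z=.19*np.cos(th),.13+.19*np.sin(th);print(round(th,2),round(X*1e3),round(Z*1e3),proj("scene",[[p[0]+c*X,p[1]+s*X,Z]])[0].round(1))
E
```

```text
0.5 167 221 [393.7 172.4]
0.55 162 229 [392.1 169.5]
0.6 157 237 [390.4 166.6]
0.65 151 245 [388.4 163.8]
0.7 145 252 [386.3 161. ]
0.75 139 260 [384.  158.3]
0.8 132 266 [381.4 155.6]
0.85 125 273 [378.8 153. ]
0.9 118 279 [375.9 150.5]
0.95 111 285 [372.9 148.1]
1.0 103 290 [369.7 145.8]
```

The arm did move, to about 0.81 rad, and the bar sits right under the tip. The force looks rate-dependent, so I'll go slower, centred on the bar.

Request:
move_arm(
  moves=[
    {"gripper": 0,"x": 0.3,"y": 0,"z": 1.5,"roll": 0},
    {"gripper": 0,"x": 0,"y": 0,"z": 0.6,"roll": 0},
    {"gripper": 0,"x": 0,"y": 0,"z": 0.3,"roll": 0},
    {"gripper": 0,"x": -0.2,"y": 0,"z": 0.3,"roll": 0},
  ],
)

```text
time_s: 8.72
eef_pos: [0.4898, 0.1198, 0.4468]
eef_rot: [0.0, 0.825, -0.566, -0.002]
wrist_force: [-7.8, 4.3, 11.2]
opening: -0.001
```

```bash
python3 st.py 139 0 445
```

```text
t 8.725 TCP press mm [1.358e+02 3.000e-01 4.468e+02] F press [ 6.8  5.7 11.2] open -0.0 toolx in press [-1.    -0.001 -0.003]
shift tool cm [-0.32 -0.03  0.18]
```

Request:
move_arm(
  moves=[
    {"gripper": 0,"x": -0.3,"y": 0,"z": 0.3,"roll": 0},
    {"gripper": 0,"x": -0.3,"y": 0,"z": 0.3,"roll": 0},
  ],
)

```text
time_s: 8.98
eef_pos: [0.4877, 0.1255, 0.4408]
eef_rot: [-0.0, 0.825, -0.566, -0.001]
wrist_force: [-5.5, 2.7, 8.1]
opening: -0.003
```

```bash
python3 st.py 139 0 445
```

```text
t 8.975 TCP press mm [1.419e+02 3.000e-01 4.408e+02] F press [4.4 4.1 8.1] open -0.0 toolx in press [-1.    -0.001 -0.002]
shift tool cm [ 0.29 -0.02 -0.42]
```

Request:
move_arm(
  moves=[
    {"gripper": 0,"x": -0.35,"y": 0,"z": 0.4,"roll": 0},
    {"gripper": 0,"x": -0.35,"y": 0,"z": 0.4,"roll": 0},
    {"gripper": 0,"x": -0.3,"y": 0,"z": 0.4,"roll": 0},
    {"gripper": 0,"x": -0.3,"y": 0,"z": 0.4,"roll": 0},
  ],
)

```text
time_s: 9.48
eef_pos: [0.4832, 0.1379, 0.4248]
eef_rot: [-0.001, 0.825, -0.566, -0.001]
wrist_force: [-4.2, 4.1, 7.7]
opening: 0.003
```

```bash
python3 st.py 157 0 422
```

```text
t 9.475 TCP press mm [155.    0.  424.8] F press [5.3 2.4 7.7] open 0.0 toolx in press [-1.    -0.001 -0.003]
shift tool cm [-0.2  -0.    0.28]
```

Request:
move_arm(
  moves=[
    {"gripper": 0,"x": -0.25,"y": 0,"z": 0.4,"roll": 0},
    {"gripper": 0,"x": -0.25,"y": 0,"z": 0.4,"roll": 0},
    {"gripper": 0,"x": -0.25,"y": 0,"z": 0.4,"roll": 0},
  ],
)

```text
time_s: 9.85
eef_pos: [0.4808, 0.1447, 0.4127]
eef_rot: [-0.001, 0.825, -0.566, -0.001]
wrist_force: [-3.0, 5.7, 5.9]
opening: 0.001
```

```bash
python3 st.py 167 0 406
```

```text
t 9.85 TCP press mm [ 1.623e+02 -2.000e-01  4.127e+02] F press [6.4 0.8 5.9] open 0.0 toolx in press [-1.    -0.001 -0.002]
shift tool cm [-0.47  0.02  0.67]
```

Request:
move_arm(
  moves=[
    {"gripper": 0,"x": -0.25,"y": 0,"z": 0.5,"roll": 0},
    {"gripper": 0,"x": -0.25,"y": 0,"z": 0.5,"roll": 0},
    {"gripper": 0,"x": -0.25,"y": 0,"z": 0.5,"roll": 0},
    {"gripper": 0,"x": -0.2,"y": 0,"z": 0.5,"roll": 0},
    {"gripper": 0,"x": -0.2,"y": 0,"z": 0.5,"roll": 0},
  ],
)

```text
time_s: 10.48
eef_pos: [0.4768, 0.1547, 0.3873]
eef_rot: [0.0, 0.825, -0.566, -0.0]
wrist_force: [-0.7, 2.8, 3.5]
opening: 0.005
```

Request:
move_arm(
  moves=[
    {"gripper": 0,"x": -0.2,"y": 0,"z": 0.5,"roll": 0},
    {"gripper": 0,"x": -0.2,"y": 0,"z": 0.5,"roll": 0},
    {"gripper": 0,"x": -0.15,"y": 0,"z": 0.5,"roll": 0},
    {"gripper": 0,"x": -0.1,"y": 0,"z": 0.5,"roll": 0},
  ],
)

```text
time_s: 10.98
eef_pos: [0.4745, 0.1607, 0.3673]
eef_rot: [0.0, 0.825, -0.566, -0.0]
wrist_force: [-0.7, 0.8, 2.8]
opening: -0.001
```

```bash
python3 st.py 186 0 352
```

```text
t 10.975 TCP press mm [ 1.795e+02 -1.000e-01  3.673e+02] F press [1.  0.4 2.8] open -0.0 toolx in press [-1. -0.  0.]
shift tool cm [-0.65  0.01  1.53]
```

Request:
move_arm(
  moves=[
    {"gripper": 0,"x": -0.15,"y": 0,"z": 0.5,"roll": 0},
    {"gripper": 0,"x": -0.15,"y": 0,"z": 0.5,"roll": 0},
    {"gripper": 0,"x": -0.15,"y": 0,"z": 0.5,"roll": 0},
    {"gripper": 0,"x": -0.15,"y": 0,"z": 0.5,"roll": 0},
    {"gripper": 0,"x": -0.1,"y": 0,"z": 0.5,"roll": 0},
  ],
)

```text
time_s: 11.6
eef_pos: [0.472, 0.1672, 0.3423]
eef_rot: [0.0, 0.825, -0.566, 0.0]
wrist_force: [-0.6, 0.7, 1.5]
opening: -0.001
```

Request:
move_arm(
  moves=[
    {"gripper": 0,"x": -0.1,"y": 0,"z": 0.4,"roll": 0},
    {"gripper": 0,"x": -0.1,"y": 0,"z": 0.4,"roll": 0},
    {"gripper": 0,"x": 0,"y": 0,"z": 0.4,"roll": 0},
    {"gripper": 0,"x": 0,"y": 0,"z": 0.3,"roll": 0},
  ],
)

```text
time_s: 12.1
eef_pos: [0.4712, 0.1693, 0.3274]
eef_rot: [-0.0, 0.825, -0.566, -0.0]
wrist_force: [-0.7, 1.7, 3.2]
opening: 0.003
```

Request:
move_arm(
  moves=[
    {"gripper": 0,"x": 0,"y": 0,"z": 0.3,"roll": 0},
    {"gripper": 0,"x": 0,"y": 0,"z": 0.2,"roll": 0},
  ],
)

```text
time_s: 12.35
eef_pos: [0.4713, 0.1692, 0.3225]
eef_rot: [-0.0, 0.825, -0.566, -0.0]
wrist_force: [-0.6, 1.6, 2.3]
opening: -0.001
```

Request:
move_arm(
  moves=[
    {"gripper": 0,"x": 0,"y": 0,"z": 0.2,"roll": 0},
    {"gripper": 0,"x": 0,"y": 0,"z": 0.2,"roll": 0},
  ],
)

```text
time_s: 12.6
eef_pos: [0.4713, 0.1691, 0.3186]
eef_rot: [-0.0, 0.825, -0.566, 0.0]
wrist_force: [-0.5, 3.1, 1.1]
opening: -0.004
```

```bash
python3 st.py 190 0 315
```

```text
t 12.6 TCP press mm [ 1.885e+02 -1.000e-01  3.186e+02] F press [ 3.1 -0.7  1.1] open -0.0 toolx in press [-1. -0. -0.]
shift tool cm [-0.15  0.01  0.36]
```

Request:
move_arm(
  moves=[
    {"gripper": 0,"x": 0,"y": 0,"z": 0.2,"roll": 0},
    {"gripper": 0,"x": 0,"y": 0,"z": 0.1,"roll": 0},
  ],
)

```text
time_s: 12.85
eef_pos: [0.4713, 0.1691, 0.3156]
eef_rot: [-0.0, 0.825, -0.566, 0.0]
wrist_force: [0.1, 1.4, 1.9]
opening: -0.003
```

Request:
move_arm(
  moves=[
    {"gripper": 0,"x": 0,"y": 0,"z": 0.1,"roll": 0},
    {"gripper": 0,"x": 0,"y": 0,"z": 0.1,"roll": 0},
  ],
)

```text
time_s: 13.1
eef_pos: [0.4714, 0.1692, 0.3151]
eef_rot: [0.0, 0.825, -0.566, 0.0]
wrist_force: [-8.3, 0.0, 18.9]
opening: -0.003
```

Request:
move_arm(
  moves=[
    {"gripper": 0,"x": 0,"y": 0,"z": 0.1,"roll": 0},
    {"gripper": 0,"x": 0,"y": 0,"z": 0.0,"roll": 0},
  ],
)

```text
time_s: 13.35
eef_pos: [0.4714, 0.1692, 0.3151]
eef_rot: [0.0, 0.825, -0.566, 0.0]
wrist_force: [-9.9, -0.6, 21.9]
opening: -0.002
```

The arm is seated: TCP z 315.1 mm against the 315 expected, with 22 N. I'll lift and go round behind the tab.

Request:
move_arm(
  moves=[
    {"gripper": 0,"x": 0,"y": 0,"z": -0.6,"roll": 0},
    {"gripper": 0,"x": 0,"y": 0,"z": -5,"roll": 0},
    {"gripper": 0,"x": 0,"y": 0,"z": -5,"roll": 0},
    {"gripper": 0,"x": 5.5,"y": 0,"z": 0,"roll": 0},
    {"gripper": 0,"x": 5.5,"y": 0,"z": 0,"roll": 0},
  ],
)

```text
time_s: 13.98
eef_pos: [0.5112, 0.0657, 0.4195]
eef_rot: [-0.0, 0.825, -0.565, 0.001]
wrist_force: [0.4, 0.4, 0.2]
opening: -0.002
```

Request:
move_arm(
  moves=[
    {"gripper": 0,"x": 5.7,"y": 0,"z": 0,"roll": 0},
    {"gripper": 0,"x": 5.7,"y": 0,"z": 0,"roll": 0},
    {"gripper": 0,"x": 5.7,"y": 0,"z": 0,"roll": 0},
    {"gripper": 0,"x": 5.7,"y": 0,"z": 0,"roll": 0},
    {"gripper": 0,"x": 0,"y": 0,"z": 0,"roll": 0},
  ],
)

```text
time_s: 14.6
eef_pos: [0.5934, -0.1503, 0.4176]
eef_rot: [0.001, 0.823, -0.568, -0.0]
wrist_force: [-0.3, 1.1, -0.3]
opening: 0.002
```

```bash
python3 st.py -150 0 331; python3 - <<'E'
from bench import ctrl
import cv2
cv2.imwrite("pics/scene6.png",ctrl.camera("scene")["img"][:,:,::-1])
b=cv2.imread("pics/scene6.png")[110:250,250:410]
cv2.imwrite("pics/c6.png",cv2.resize(b,(640,560),interpolation=cv2.INTER_CUBIC))
E
```

```text
t 14.6 TCP press mm [-153.5    0.8  417.6] F press [ 1.1 -0.1 -0.3] open 0.0 toolx in press [-1.     0.005  0.   ]
shift tool cm [-0.35 -0.09  8.66]
```

View pics/c6.png

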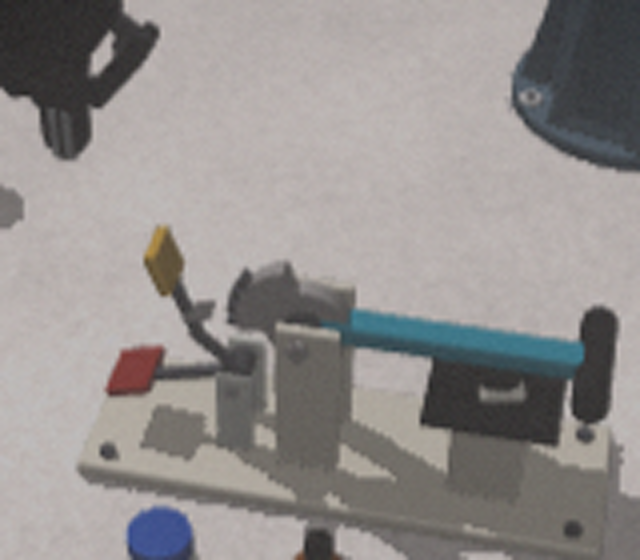

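The arm is level, the pawl is still free (tab at (163,260)) and the cassette is in place. I'll go down behind the tab and push.

Request:
move_arm(
  moves=[
    {"gripper": 0,"x": 0,"y": 0,"z": 3,"roll": 0},
    {"gripper": 0,"x": 0,"y": 0,"z": 3,"roll": 0},
    {"gripper": 0,"x": 0,"y": 0,"z": 2.7,"roll": 0},
    {"gripper": 0,"x": 0,"y": 0,"z": 0,"roll": 0},
  ],
)

```text
time_s: 15.15
eef_pos: [0.5918, -0.1444, 0.3291]
eef_rot: [0.0, 0.825, -0.565, -0.003]
wrist_force: [0.3, -1.1, 0.6]
opening: 0.002
```

Request:
move_arm(
  moves=[
    {"gripper": 0,"x": -0.8,"y": 0,"z": 0,"roll": 0},
    {"gripper": 0,"x": -0.8,"y": 0,"z": 0,"roll": 0},
    {"gripper": 0,"x": -0.4,"y": 0,"z": 0,"roll": 0},
    {"gripper": 0,"x": -0.4,"y": 0,"z": 0,"roll": 0},
    {"gripper": 0,"x": -0.4,"y": 0,"z": 0,"roll": 0},
  ],
)

```text
time_s: 15.78
eef_pos: [0.5828, -0.1199, 0.3319]
eef_rot: [-0.0, 0.825, -0.566, 0.0]
wrist_force: [0.3, 0.6, -0.5]
opening: -0.0
```

```bash
python3 st.py -86 0 328
```

```text
t 15.775 TCP press mm [-1.213e+02 -3.000e-01  3.319e+02] F press [ 0.4 -0.5 -0.5] open -0.0 toolx in press [-1. -0.  0.]
shift tool cm [-3.53  0.02  0.39]
```

Request:
move_arm(
  moves=[
    {"gripper": 0,"x": -0.4,"y": 0,"z": 0,"roll": 0},
    {"gripper": 0,"x": -0.4,"y": 0,"z": 0,"roll": 0},
    {"gripper": 0,"x": -0.4,"y": 0,"z": 0,"roll": 0},
  ],
)

```text
time_s: 16.15
eef_pos: [0.5793, -0.1099, 0.3333]
eef_rot: [0.0, 0.824, -0.566, 0.002]
wrist_force: [1.0, -4.0, 4.1]
opening: -0.005
```

Request:
move_arm(
  moves=[
    {"gripper": 0,"x": -0.3,"y": 0,"z": 0,"roll": 0},
    {"gripper": 0,"x": -0.3,"y": 0,"z": 0,"roll": 0},
    {"gripper": 0,"x": -0.3,"y": 0,"z": 0,"roll": 0},
  ],
)

```text
time_s: 16.52
eef_pos: [0.5753, -0.1004, 0.3318]
eef_rot: [-0.0, 0.825, -0.566, 0.0]
wrist_force: [2.2, -3.1, 3.7]
opening: -0.006
```

Request:
move_arm(
  moves=[
    {"gripper": 0,"x": -0.3,"y": 0,"z": 0,"roll": 0},
    {"gripper": 0,"x": -0.3,"y": 0,"z": 0,"roll": 0},
  ],
)

```text
time_s: 16.77
eef_pos: [0.573, -0.0946, 0.3314]
eef_rot: [0.0, 0.825, -0.566, -0.0]
wrist_force: [1.2, -2.8, 2.9]
opening: 0.002
```

```bash
python3 st.py -86 0 331
```

```text
t 16.775 TCP press mm [-9.420e+01 -2.000e-01  3.314e+02] F press [-3.  -0.1  2.9] open 0.0 toolx in press [-1.    -0.001 -0.   ]
shift tool cm [-0.82  0.02  0.04]
```

Request:
move_arm(
  moves=[
    {"gripper": 0,"x": -0.3,"y": 0,"z": 0,"roll": 0},
    {"gripper": 0,"x": -0.2,"y": 0,"z": 0,"roll": 0},
    {"gripper": 0,"x": -0.2,"y": 0,"z": 0,"roll": 0},
  ],
)

```text
time_s: 17.15
eef_pos: [0.5705, -0.0882, 0.3315]
eef_rot: [0.0, 0.825, -0.566, -0.0]
wrist_force: [0.4, -3.1, 2.9]
opening: -0.001
```

Request:
move_arm(
  moves=[
    {"gripper": 0,"x": -0.2,"y": 0,"z": 0,"roll": 0},
    {"gripper": 0,"x": -0.1,"y": 0,"z": 0,"roll": 0},
  ],
)

```text
time_s: 17.4
eef_pos: [0.5696, -0.0858, 0.3317]
eef_rot: [0.0, 0.825, -0.566, 0.0]
wrist_force: [2.6, -6.2, 1.5]
opening: -0.002
```

Request:
move_arm(
  moves=[
    {"gripper": 0,"x": -0.1,"y": 0,"z": 0,"roll": 0},
    {"gripper": 0,"x": -0.1,"y": 0,"z": 0,"roll": 0},
  ],
)

```text
time_s: 17.65
eef_pos: [0.5692, -0.0851, 0.3318]
eef_rot: [0.001, 0.824, -0.566, 0.002]
wrist_force: [4.2, -12.0, -0.2]
opening: -0.0
```

```bash
python3 st.py -86 0 331
```

```text
t 17.65 TCP press mm [-8.390e+01 -1.000e-01  3.318e+02] F press [-12.7   0.4  -0.2] open -0.0 toolx in press [-1.     0.     0.004]
shift tool cm [0.21 0.01 0.08]
```

Force is rising, which suggests the stop. A little more to confirm.

Request:
move_arm(
  moves=[
    {"gripper": 0,"x": -0.1,"y": 0,"z": 0,"roll": 0},
    {"gripper": 0,"x": -0.1,"y": 0,"z": 0,"roll": 0},
  ],
)

```text
time_s: 17.9
eef_pos: [0.5689, -0.0844, 0.332]
eef_rot: [0.002, 0.824, -0.566, 0.003]
wrist_force: [6.6, -18.0, -3.7]
opening: 0.001
```

```bash
python3 st.py
```

```text
t 17.9 TCP press mm [-83.2  -0.  332. ] F press [-19.2   0.3  -3.7] open 0.0 toolx in press [-1.     0.001  0.007]
```

Request:
move_arm(
  moves=[
    {"gripper": 0,"x": 0.6,"y": 0,"z": 0,"roll": 0},
    {"gripper": 0,"x": 3,"y": 0,"z": 0,"roll": 0},
    {"gripper": 0,"x": 3,"y": 0,"z": 0,"roll": 0},
    {"gripper": 0,"x": 0,"y": 0,"z": -5,"roll": 0},
    {"gripper": 0,"x": 0,"y": 0,"z": -5,"roll": 0},
  ],
)

```text
time_s: 18.52
eef_pos: [0.5915, -0.1431, 0.4308]
eef_rot: [-0.0, 0.825, -0.566, -0.003]
wrist_force: [0.5, -0.4, 0.8]
opening: 0.002
```

```bash
python3 st.py; python3 - <<'E'
from bench import ctrl
import cv2,numpy as np
for n in("scene","top"): cv2.imwrite(f"pics/{n}7.png",ctrl.camera(n)["img"][:,:,::-1])
h=cv2.cvtColor(cv2.imread("pics/scene7.png"),cv2.COLOR_BGR2HSV)[125:255,260:415]
print("tab scene (start 301.1,169.6):",np.argwhere(cv2.inRange(h,(15,120,90),(32,255,255))).mean(0)[::-1]+[260,125])
b=cv2.imread("pics/scene7.png")[110:250,250:410];a=cv2.imread("pics/top7.png")[130:270,200:500]
cv2.imwrite("pics/c7.png",cv2.hconcat([cv2.resize(b,(400,350),interpolation=cv2.INTER_CUBIC),cv2.resize(a,(400,350))]))
E
```

```text
t 18.525 TCP press mm [-146.1    0.   430.8] F press [-0.6 -0.3  0.8] open 0.0 toolx in press [-1.    -0.    -0.005]
tab scene (start 301.1,169.6): [301.16666667 169.45833333]
```

View pics/c7.png

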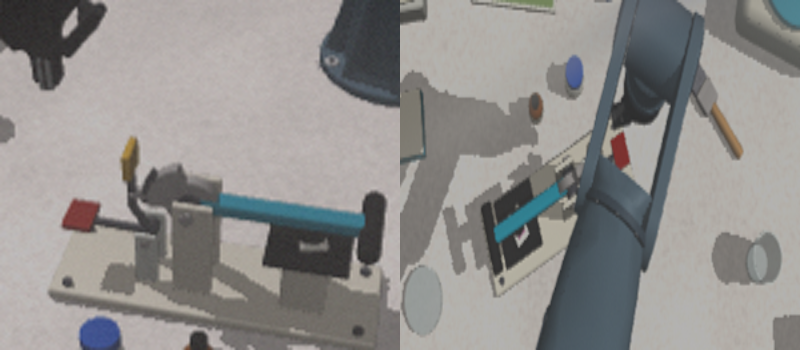

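The tab is back at its engaged start pixel (301.2,169.5 against 301.1,169.6). The arm is level, the bystanders are in place and the robot is clear, so I'll hand in.

```bash
python3 -c "
from bench import ctrl
print(ctrl.hand_in())"
```

```text
the job is handed in; nothing more can be done
None
```

I freed the pawl, pushed the arm down onto the cassette, pushed the pawl home, and handed the job in at about 18.5 s of the 58 s. The hand-in gives no verdict, so these are my own last checks:

- **Pawl free:** I pressed the red pad down to its stop with one open fingertip. The picture showed the tab leaning back and the arm still up.
- **Arm down:** it seated at TCP height 315.1 mm, against 315 mm expected for a level arm. The picture showed it level with the cassette still in place under the pad.
- **Pawl home:** the yellow tab is back at its starting pixel, (301.2, 169.5) against (301.1, 169.6), after I pushed it against the stop with about 19 N.
- **Surroundings:** the jar, dropper, dish, beaker and brush looked unmoved in the last pictures, but I judged this by eye and did not measure it. The slide box was only partly in view. The robot touches nothing.

Two pushes were harder than "gently":

- **On the red pad:** the wrist read about 51 N in total at the stop, under the 60 N limit.
- **On the crossbar:** the first stroke was too fast and reached about 48 N, with the arm at about 0.8 rad. That is outside the 0.06–0.6 rad range where the 34 N limit applies to the arm. The pawl was at its stop by my pictures, so its 34 N limit should not have applied either. I backed off and did the rest of that stroke slowly, at about 14 N or less while the arm moved and 24 N at most once it had seated.

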